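Counter-hold the sprung pivot bolt of the board holder

TASK

Reach down into the gap between the end plate of the circuit-board holder and its board clamp, at the end away from the black tilt knob, grip the pivot bolt's hex head from both sides and press it towards the end plate until its spring is fully compressed. Keep it pressed home and firmly gripped so that it cannot turn while I run up the lock nut outside: finish while still holding it, do not let go. Do not turn the bolt or touch the circuit board, and leave the reel, bottle, jar and spanner where they are.

Things in the scene. Friction and masses are not known exactly. Their poses are not given: they have to be found in the camera images.
- holder: Circuit-board holder, fixed on the bench at any yaw: grey base and two uprights, level aluminium swing frame. 318 mm long (x), 168 mm wide (y). Origin: centre of its underside, on the bench. +x points to the end with the sprung bolt, -x to the end with the black round tilt knob; z up. Pivot axis = bolt axis: along x at y = 0, 125 mm above the bench.
- gap (a point): Centre of the gap that holds the bolt head, on the bolt axis; axes as the holder's. Gap: 52 mm along x, from end plate to dark steel clamp rail (10 mm thick, top 7 mm above the axis); 146 mm along y, between side bars with tops 6 mm above the axis. Open from above; free down to the base, 105 mm below the axis.
- end_plate (a point): Point on the bolt axis in the end plate's inner face (the gap's face on the bolt side); axes as the holder's. Aluminium plate 6 mm thick, 168 mm wide, 24 mm high, with a 40 mm disc round the bolt. The grey upright behind it (8 to 16 mm beyond this point) is 44 mm wide and ends round, 22 mm above the axis. The nut is outside it.
- board: Green circuit board 128 x 128 x 2 mm, clamped level in the middle of the holder (x and y = +-64 mm in the holder's frame), parts up to 8 mm tall on top. Origin: its centre, 125 mm above the bench. Must not be touched.
- bolt_head: Steel hex head of the bolt, 18 mm across flats, 9 mm thick along the bolt. Origin: its centre, at the start 24.5 mm from the end plate's inner face, 16.5 mm when home. Its x axis is the bolt axis, pointing to the end plate; its y axis is normal to the two flats that stand upright at roll 0. Behind it, towards the end plate, a washer and a coil spring, 16 mm wide: narrower than the head.
- bolt_slide (a joint): How far the bolt is pressed along its axis towards the end plate (holder +x), m: 0 = standing out on its spring, 0.008 = home, spring fully compressed against a hard stop. The spring pushes back with about 3 N at 0 and 7 N at home, and returns the bolt if it is let go.
- bolt_roll (a joint): How far the bolt (with its head and nut) is turned about its axis (right-handed about holder +x), rad: 0 = two flats upright, facing +-y of the holder. It turns easily (about 0.01 N m of friction).
- reel: Reel of solder standing on end, 56 mm diameter, 48 mm tall, 0.3 kg. Origin: centre of its underside. A bystander.
- flux_bottle: White plastic flux bottle with a pointed spout, 38 mm diameter, 112 mm tall, 80 g. Origin: centre of its underside. A bystander.
- paste_jar: White jar of solder paste, 54 mm diameter, 50 mm tall, 0.12 kg. Origin: centre of its underside. A bystander.
- spanner: Steel spanner lying flat on the bench, 165 mm long (along its x). Origin: under its middle. A bystander.

How it is judged:
By the outcome, as a careful person would: the job done as asked, in the order asked, and still so for the second after the job is handed in, while the arm keeps its last pose, push and grip.
It also fails if it takes over 32 s, if anything falls off the work surface, if the arm or the gripper's body presses on something with over 40 N, if the wrist force passes 120 N, or if a joint passes its speed limit or range.

ROBOT

A 7-joint arm with a two-finger parallel gripper is mounted at the origin on the work surface. World frame = base frame: x ahead of the robot, y to its left, z up, the work surface at z = 0. Lengths are in m, angles in rad, forces in N, time in s.
With the tool pointing down it reaches from about 0.425 to 0.875 m from the base axis. Payload 4.7 kg.
Tool frame: the origin (TCP) lies where the fingers leave the gripper's body, on its centre line; the fingertips stand 70 mm ahead of it and the grasp point (between the pads) lies 51 mm ahead of it; z points along the fingers, y is the line along which they close (so a half turn about z gives the same grasp; the last joint's range is limited). The gripper opens to 87 mm and grips with 3 to 60 N. Pads are 19 mm wide; open, the fingers measure 117 mm over their backs; the gripper's body (75 mm by 190 mm) begins 51 mm behind the grasp point.
Start: joints at [1.308, 0.321, -0.07, 1.45, 0.023, 1.371, -0.057], TCP at [0.178, -0.625, 0.292] pointing down, gripper open.
Joint ranges: [-2.86, 2.86], [-0.3, 2.09], [-1.38, 1.24], [0.06, 2.45], [-1.56, 4.7], [0.09, 2.05], [-2.69, 2.69]. Speed limits (rad/s): [2.57, 2.57, 3.14, 3.14, 3.14, 3.14, 3.14].

INTERFACE

Orientations are given as a rotation vector (axis times angle).
In Python, from bench import ctrl gives the robot as it stands.
- The arm moves only by the tool play_rows, never from a script. Its argument "increments" is a list that holds one entry, the list of rows, each a list of 7 numbers: the shift along the tool's x, y, z as a fraction of full scale, then the turn, a rotation vector about the tool's x, y, z as a fraction of full scale, then the gripper command: -1 is shut, 1 is fully open, values between are in proportion. A call has 1 to 8 rows; each row is the pose to reach, as a shift and turn from the pose commanded when the call began, along the tool's axes at that moment; what a row does not reach only later rows make up. Full scale, the value 1, is 0.1 m for a shift and 90 degrees for a turn. A row lasts 1/10 s, in which the tool goes at most 50 mm and 8.59 degrees, less where a joint would pass 70% of its speed; a pose out of reach is approached as far as the arm can. A call with a number of a shift or a turn outside -1 to 1 is refused whole. A call with a gripper value outside its range is refused whole. The fingers move at their own pace and stop on an object; "squeeze" is the grip in N (left out, the last holds). Time passes only in rows, so rows that repeat a pose let the fingers close. It gives the time, the measured TCP pose, the force, the opening and the grip force at its end, in the units of the state.
- ctrl.get_state(): the state, without advancing time (a new reading comes with each control period).
- ctrl.get_image(name): name is "side" or "top" or "wrist"; returns the picture (384x512x3 uint8, red, green, blue); there is no depth.
- ctrl.get_calibration(name): a dict with "vertical_fov" (degrees; the focal length in pixels is half the picture's height over the tangent of half this angle, whatever the lens; pixels are square), "cx", "cy" (the principal point, pixels), "R" (3x3) and "t" (3): a world point X has camera coordinates R X + t; the wrist camera has in their place "T_tool_cam" (4x4, takes a point from camera to tool coordinates, whose origin is the TCP and whose axes are the flange's). Camera axes: x right, y down, z forward; pixel columns grow to the right and rows downward; lengths in m; the calibration is good to about 2 mm. The wrist camera is an equidistant fisheye: a pixel r from the principal point sees the ray r / f radians off the axis. A picture is of the moment at which its call begins: read the wrist's pose just before it. get_calibration takes no time and is no camera call.
- ctrl.close_job(): hands the job in; it is judged then, once.
The state is a dict: "time": time; "joint_positions": joint angles; "qd": joint speeds; "joint_torque": joint torques, N m; "position": TCP position; "tool_rot": TCP orientation; "ft_force": force on the tool from outside, world axes, zero at the start; "torque": the same for the moment, N m; "grip_width": opening from 0.0 (shut) to 1.0 (fully open); "grip_force": force on a finger pad.
Only numpy, scipy, OpenCV 4.12 (cv2) and the standard library are available. Lean on these libraries where they do the work, as an engineer would, in place of code of your own. Each camera call takes 0.05 s, during which the arm holds its last target. There are 200 camera calls.

## Working session

There is one attempt and no reset: what is moved stays moved. The work goes in short steps, Python scripts to look and compute and a tool call to move; the robot and the scene stay as the last step left them, time stands still between calls to the robot, and variables do not carry over. Pictures are saved under pics/ and viewed, at most 10 in all, crops included, and the job is handed in when it is done.

Besides the shell and the picture viewer there is one more tool, called by a JSON object that holds its "fn" and its "kwargs". play_rows: Moves the arm, as the interface text tells. Shift numbers are shares of 0.1 m and turn numbers shares of 90 degrees, none past 1 either way. Its arguments: {"type":"object","properties":{"increments":{"type":"array"},"squeeze":{"type":"number"}},"required":["increments"]}

```bash
ls; mkdir -p pics
python3 - <<'E'
from bench import ctrl
import cv2,numpy as np
s=ctrl.get_state();print(s)
for n in("side","top","wrist"):
    im=ctrl.get_image(n);cv2.imwrite(f"pics/{n}0.png",im[:,:,::-1]);print(n,ctrl.get_calibration(n))
E
```

```text
pics
{'time': 0.0, 'joint_positions': array([ 1.30812707,  0.32186146, -0.07009703,  1.45166982,  0.02259754,
        1.37078968, -0.05687974]), 'qd': array([ 1.46030669e-03,  2.35520768e-05, -1.44340483e-03, -5.03316799e-04,
        6.19994431e-04, -5.39841091e-04, -2.00054196e-04]), 'joint_torque': array([ 4.71169369e-04, -4.91298938e+01, -4.03821375e-01, -3.12528920e+01,
       -6.40775403e-02,  4.35592909e-02,  1.48785712e-04]), 'position': array([ 0.17746474, -0.62487261,  0.2911391 ]), 'tool_rot': array([-3.10965641e+00, -4.33194930e-01,  5.61356058e-04]), 'ft_force': array([0.13282926, 0.00431454, 0.03248596]), 'torque': array([ 0.00780731, -0.02650179, -0.03898583]), 'grip_force': 0.0, 'grip_width': 0.9962254328585866}
side {'vertical_fov': 49.57322386608717, 'cx': 256.9060832292946, 'cy': 195.21315511693288, 'R': array([[ 0.97997475, -0.19907138, -0.00448105],
       [-0.11447799, -0.54484577, -0.83068519],
       [ 0.16292417,  0.81456349, -0.55672439]]), 't': array([-0.49347763,  0.16118244,  0.94688702])}
top {'vertical_fov': 56.75545718201224, 'cx': 252.65249712477384, 'cy': 189.8340969022166, 'R': array([[-0.00988647, -0.99953453, -0.02886134],
       [-0.99714505,  0.01201539, -0.07454785],
       [ 0.07485993,  0.02804193, -0.9967997 ]]), 't': array([0.01066892, 0.48647442, 1.15083032])}
wrist {'vertical_fov': 65.70646984690485, 'cx': 253.09211738310015, 'cy': 193.10410385050517, 'T_tool_cam': array([[ 8.86018663e-04, -9.58446552e-01, -2.85270787e-01,
         7.95107994e-02],
       [ 9.99999603e-01,  8.75720587e-04,  1.63658309e-04,
        -1.05856093e-03],
       [ 9.29597593e-05, -2.85270819e-01,  9.58446947e-01,
        -9.29848686e-02],
       [ 0.00000000e+00,  0.00000000e+00,  0.00000000e+00,
         1.00000000e+00]])}
```

View pics/top0.png

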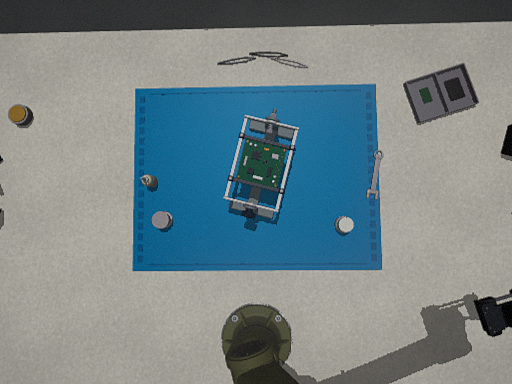

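View pics/side0.png

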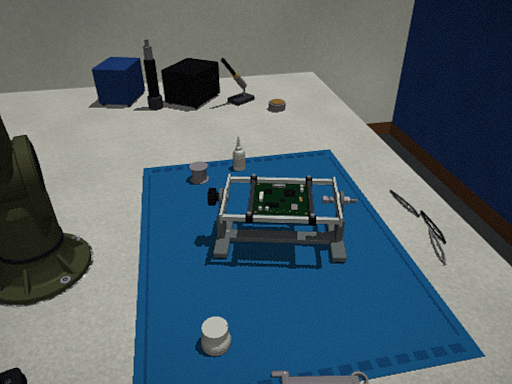

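The top view shows the holder centred near (262,164) with its black knob at (249,212), close to the robot. The sprung bolt is at the far end, near (273,115). In the side view the knob is at (212,197) and the bolt at (340,200), which confirms the direction.

```bash
cat > h.py <<'E'
import numpy as np,cv2
from bench import ctrl
from scipy.spatial.transform import Rotation as Ro
def ray(name,px,st=None):
    c=ctrl.get_calibration(name);f=192/np.tan(np.radians(c["vertical_fov"]/2))
    u=np.array([px[0]-c["cx"],px[1]-c["cy"]])
    if name!="wrist":
        d=np.array([*(u/f),1.]);return -c["R"].T@c["t"],c["R"].T@d
    r=np.hypot(*u);th=r/f;d=np.array([*(np.sin(th)*u/max(r,1e-9)),np.cos(th)])
    T=c["T_tool_cam"];Rt=Ro.from_rotvec(st["tool_rot"]).as_matrix()
    return st["position"]+Rt@T[:3,3],Rt@T[:3,:3]@d
def onz(name,px,z,st=None):
    o,d=ray(name,px,st);return o+d*(z-o[2])/d[2]
def tool(p,st):  # world point -> tool axes
    return Ro.from_rotvec(st["tool_rot"]).as_matrix().T@(np.asarray(p)-st["position"])
E
python3 - <<'E'
from h import *
im=cv2.imread("pics/top0.png");hsv=cv2.cvtColor(im,cv2.COLOR_BGR2HSV)
roi=np.zeros(im.shape[:2],np.uint8);roi[100:235,205:315]=255
g=cv2.inRange(hsv,(45,60,20),(85,255,255))&roi
pts=cv2.findNonZero(cv2.morphologyEx(g,cv2.MORPH_OPEN,np.ones((3,3))))
q=cv2.boxPoints(cv2.minAreaRect(pts));P=np.array([onz("top",a,.126) for a in q])
print("board",q.round(1),P.round(3),P.mean(0).round(4),[np.linalg.norm(P[i]-P[i-1]).round(3) for i in range(4)])
w=cv2.inRange(hsv,(0,0,170),(180,60,255))&roi
n,l,s,_=cv2.connectedComponentsWithStats(w);print(s[1:][s[1:,4]>20])
pts=cv2.findNonZero(w)
q=cv2.boxPoints(cv2.minAreaRect(pts));P=np.array([onz("top",a,.131) for a in q])
print("frame",q.round(1),P.round(3),P.mean(0).round(4),[np.linalg.norm(P[i]-P[i-1]).round(3) for i in range(4)])
for i in range(4): print(np.degrees(np.arctan2(*(P[i]-P[i-1])[1::-1])).round(2))
cv2.imwrite("pics/crop.png",cv2.resize(im[95:235,200:320],None,fx=4,fy=4,interpolation=cv2.INTER_CUBIC))
st=ctrl.get_state();R=Ro.from_rotvec(st["tool_rot"]).as_matrix();print(R.round(3))
E
```

```text
board [[235.8 177.7]
 [245.7 138.2]
 [286.2 148.3]
 [276.3 187.8]] [[ 0.516  0.052  0.126]
 [ 0.635  0.022  0.126]
 [ 0.602 -0.1    0.126]
 [ 0.484 -0.068  0.126]] [ 0.5592 -0.0234  0.126 ] [np.float64(0.125), np.float64(0.123), np.float64(0.126), np.float64(0.123)]
[[245 115  22   6  31]
 [241 119   6  14  37]
 [277 123  22   6  32]
 [292 130   6  15  41]
 [230 138  12  38 107]
 [281 150  11  38 105]
 [225 181   6  15  42]
 [276 194   6  15  41]
 [224 197  21   6  28]]
frame [[223.7 197.5]
 [245.  113.6]
 [298.2 127.1]
 [277.  211. ]] [[ 0.456  0.088  0.131]
 [ 0.709  0.023  0.131]
 [ 0.665 -0.137  0.131]
 [ 0.415 -0.069  0.131]] [ 0.5614 -0.0235  0.131 ] [np.float64(0.163), np.float64(0.261), np.float64(0.166), np.float64(0.26)]
75.19
-14.46
-105.46
164.96
[[ 0.962  0.273 -0.   ]
 [ 0.273 -0.962  0.001]
 [-0.    -0.001 -1.   ]]
```

View pics/crop.png

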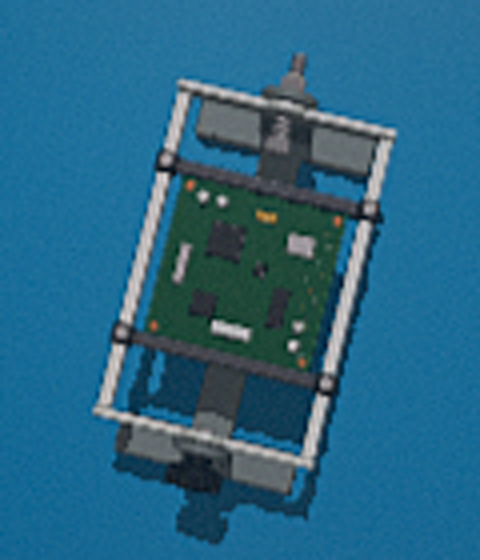

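The holder's yaw is about -14.7° and its centre is near (0.561, -0.0235). The measured sizes check out: board about 125 mm, frame about 261 x 165 mm. The gap is therefore near (0.656, -0.048). I'll swing over in steps with tool x turned to holder -x, which puts the wrist camera facing the bolt head.

{"fn": "play_rows", "kwargs": {"increments": [[[0.3,-0.2,0,0,0,-0.08,1],[0.6,-0.4,0,0,0,-0.16,1],[0.88,-0.6,0,0,0,-0.24,1]]]}}

```text
time: 0.45
position: [0.2468, -0.5423, 0.2918]
tool_rot: [-2.972, -1.016, -0.0]
ft_force: [0.9, 0.2, 0.3]
grip_width: 1.002
grip_force: 0.0
```

{"fn": "play_rows", "kwargs": {"increments": [[[0.33,-0.08,0,0,0,-0.08,1],[0.66,-0.16,0,0,0,-0.16,1],[1,-0.24,0,0,0,-0.24,1]]]}}

```text
time: 0.75
position: [0.3112, -0.4624, 0.292]
tool_rot: [-2.729, -1.555, 0.0]
ft_force: [0.7, 0.3, 0.2]
grip_width: 0.998
grip_force: 0.0
```

{"fn": "play_rows", "kwargs": {"increments": [[[0.33,0.05,0,0,0,-0.08,1],[0.66,0.1,0,0,0,-0.16,1],[1,0.16,0,0,0,-0.24,1]]]}}

```text
time: 1.05
position: [0.3762, -0.3849, 0.2921]
tool_rot: [-2.39, -2.039, 0.001]
ft_force: [1.0, 0.0, -0.6]
grip_width: 0.998
grip_force: 0.0
```

{"fn": "play_rows", "kwargs": {"increments": [[[0.3,0.18,0,0,0,-0.08,1],[0.6,0.36,0,0,0,-0.16,1],[0.92,0.54,0,0,0,-0.24,1]]]}}

```text
time: 1.35
position: [0.4445, -0.3031, 0.2921]
tool_rot: [-1.966, -2.45, 0.001]
ft_force: [0.4, -0.0, 0.6]
grip_width: 1.004
grip_force: 0.0
```

{"fn": "play_rows", "kwargs": {"increments": [[[0.22,0.29,0,0,0,-0.08,1],[0.44,0.58,0,0,0,-0.16,1],[0.67,0.87,0,0,0,-0.24,1]]]}}

```text
time: 1.65
position: [0.5154, -0.2191, 0.2921]
tool_rot: [-1.472, -2.775, 0.001]
ft_force: [0.7, -0.8, 0.3]
grip_width: 0.999
grip_force: 0.0
```

{"fn": "play_rows", "kwargs": {"increments": [[[0.1,0.33,0,0,0,-0.08,1],[0.2,0.66,0,0,0,-0.16,1],[0.31,1,0,0,0,-0.24,1]]]}}

```text
time: 1.95
position: [0.5811, -0.1378, 0.292]
tool_rot: [-0.926, -3.002, 0.001]
ft_force: [-0.4, -0.3, 0.2]
grip_width: 0.999
grip_force: 0.0
```

{"fn": "play_rows", "kwargs": {"increments": [[[-0.03,0.33,0,0,0,-0.08,1],[-0.06,0.66,0,0,0,-0.16,1],[-0.1,1,0,0,0,-0.22,1],[-0.1,1,0,0,0,-0.22,1]]]}}

```text
time: 2.35
position: [0.647, -0.0561, 0.2915]
tool_rot: [-0.389, -3.117, -0.008]
ft_force: [0.2, 1.2, -0.5]
grip_width: 1.002
grip_force: 0.0
```

Run:
```python
from h import *
st=ctrl.get_state();im=ctrl.get_image("wrist");cv2.imwrite("pics/w1.png",im[:,:,::-1])
R=Ro.from_rotvec(st["tool_rot"]).as_matrix();print(st["time"],st["position"],st["joint_positions"].round(2),R.round(3),np.degrees(np.arctan2(R[1,0],R[0,0])))
np.save("st1.npy",st,allow_pickle=True)
```

```text
2.35 [ 0.64700856 -0.05610253  0.2915238 ] [ 0.61  0.41 -0.75  1.43  0.28  1.4   1.18] [[-0.969  0.246  0.   ]
 [ 0.246  0.969  0.005]
 [ 0.001  0.005 -1.   ]] 165.7664470827108
```

View pics/w1.png

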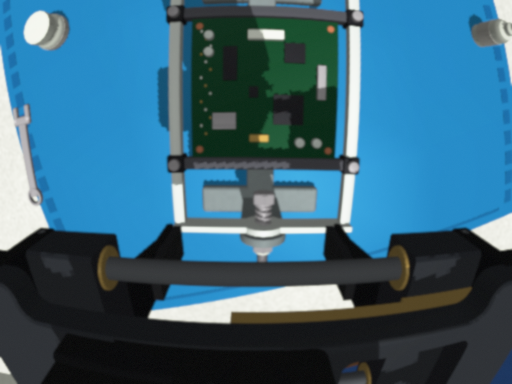

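The wrist view looks down into the gap. The rail is at row ~163, the end plate at row ~226, the side bars at columns ~178 and ~347, and the bolt head near (263,200). I'll measure from it.

Run:
```python
from h import *
st=np.load("st1.npy",allow_pickle=True).item()
im=cv2.imread("pics/w1.png");cv2.imwrite("pics/c1.png",cv2.resize(im[150:260,165:365],None,fx=4,fy=4,interpolation=cv2.INTER_CUBIC))
for n,p,z in [("railL",(175,163),.136),("railR",(353,166),.136),("head",(263,200),.13),("barL far",(181,215),.131),("barL near",(176,30),.131),("barR far",(346,215),.131),("barR near",(357,30),.131),("plate",(262,222),.125)]:
    print(n,onz("wrist",p,z,st).round(4))
```

```text
railL [ 0.6004 -0.1118  0.136 ]
railR [0.6411 0.039  0.136 ]
head [ 0.6537 -0.0462  0.13  ]
barL far [ 0.649  -0.1232  0.131 ]
barL near [ 0.4874 -0.0815  0.131 ]
barR far [0.6875 0.0265 0.131 ]
barR near [0.523  0.0716 0.131 ]
plate [ 0.6763 -0.0524  0.125 ]
```

View pics/c1.png

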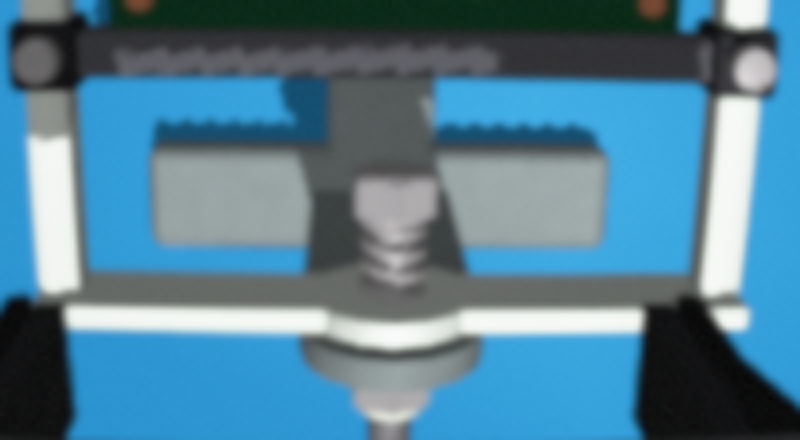

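{"fn": "play_rows", "kwargs": {"increments": [[[0.12,0.06,0.2,0,-0.09,0,1],[0.23,0.115,0.4,0,-0.18,0.005,1],[0.23,0.115,0.6,0,-0.27,0.008,1],[0.23,0.115,0.7,0,-0.31,0.008,1],[0.23,0.115,0.7,0,-0.31,0.008,1]]]}}

```text
time: 2.9
position: [0.6223, -0.0465, 0.2193]
tool_rot: [0.36, 2.638, -0.09]
ft_force: [-1.1, 0.4, 0.8]
grip_width: 0.998
grip_force: 0.0
```

Run:
```python
from h import *
st=ctrl.get_state();ims=[ctrl.get_image("wrist") for _ in range(4)]
im=np.mean(ims,0).astype(np.uint8)[:,:,::-1];cv2.imwrite("pics/w2.png",im)
R=Ro.from_rotvec(st["tool_rot"]).as_matrix();print(st["time"],st["position"],R.round(3))
np.save("st2.npy",st,allow_pickle=True)
cv2.imwrite("pics/c2.png",cv2.resize(im[140:260,170:330],None,fx=5,fy=5,interpolation=cv2.INTER_CUBIC))
```

```text
2.9 [ 0.62234599 -0.04646418  0.21925828] [[-0.854  0.268  0.447]
 [ 0.237  0.963 -0.125]
 [-0.464 -0.001 -0.886]]
```

View pics/c2.png

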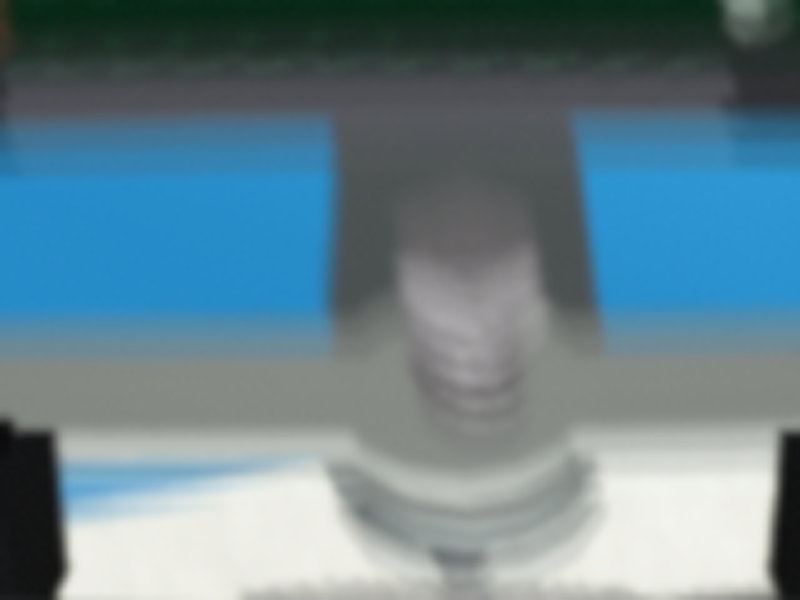

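The averaged picture is smeared because the arm was still settling. I'll take another, now at rest, as a single frame.

Run:
```python
from h import *
for i in range(2): im=ctrl.get_image("wrist")
st=ctrl.get_state();im=ctrl.get_image("wrist")[:,:,::-1];cv2.imwrite("pics/w3.png",im)
print(st["time"],st["position"],st["qd"].round(3))
np.save("st3.npy",st,allow_pickle=True)
cv2.imwrite("pics/c3.png",cv2.resize(im[150:240,200:320],None,fx=6,fy=6,interpolation=cv2.INTER_CUBIC))
```

```text
3.2 [ 0.62755827 -0.04544589  0.22365849] [-0.002  0.001 -0.004  0.01   0.004 -0.005 -0.002]
```

View pics/c3.png

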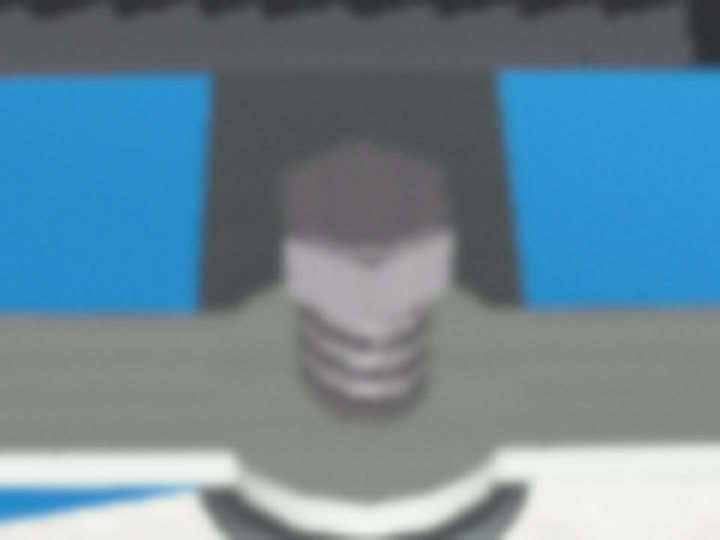

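The crop shows the hex face. One vertex is near (363,140) and the opposite one near (370,262), with the left side at column ~284 and the right at ~450, so two flats are nearly upright. I'll project the face onto its plane to measure the roll.

Run:
```python
from h import *
st=np.load("st3.npy",allow_pickle=True).item()
im=cv2.imread("pics/w3.png")
S=6;big=cv2.resize(im[150:240,200:320],None,fx=S,fy=S,interpolation=cv2.INTER_CUBIC)
b,g,r=[cv2.GaussianBlur(c,(7,7),0).astype(int) for c in cv2.split(big)]
lum=(r+g+b)//3
print("face",big[200,365],"post",big[110,365],"flat",big[270,330],"plate",big[300,200])
yaw=np.radians(-15.);u=np.array([np.cos(yaw),np.sin(yaw),0]);v=np.array([-u[1],u[0],0])
m=((r-g>-1)&(lum<128)).astype(np.uint8)*255
m[:120]=0;m[285:]=0;m[:,:260]=0;m[:,480:]=0
m=cv2.morphologyEx(cv2.morphologyEx(m,cv2.MORPH_OPEN,np.ones((9,9))),cv2.MORPH_CLOSE,np.ones((9,9)))
c=max(cv2.findContours(m,0,cv2.CHAIN_APPROX_NONE)[0],key=cv2.contourArea)
print("bbox",cv2.boundingRect(c),cv2.contourArea(c))
def proj(p,h0):
    o,d=ray("wrist",((p[0]+.5)/S-.5+200,(p[1]+.5)/S-.5+150),st)
    t=((h0-o)@u)/(d@u);X=o+t*d;return X
h0=np.array([.6537,-.0462,.125])-0.0045*u
for k in range(2):
    P=np.array([proj(p,h0) for p in c[:,0]])
    Q=np.c_[(P-h0)@v,P[:,2]].astype(np.float32)
    M=cv2.moments(Q*1000);cy,cz=M["m10"]/M["m00"],M["m01"]/M["m00"]
    print("centre y,z mm",cy,cz,"area mm2",M["m00"],"(exp 280) ext",np.ptp(Q,axis=0)*1000)
    h0=h0-u*(cz-125)/1000*np.linalg.norm(1)  # 45deg view: height error -> move plane
    print(h0)
hexq=cv2.approxPolyDP((Q*1000).reshape(-1,1,2),1.2,True)[:,0]-[cy,cz];print(hexq.round(1),np.degrees(np.arctan2(hexq[:,1],hexq[:,0])).round(1))
q=Q*1000-[cy,cz]
full=np.zeros((600,600),np.uint8);cv2.fillPoly(full,[(q*20+300).astype(np.int32)],255)
yy,xx=np.nonzero(full);zc=((xx-300)+1j*(yy-300))/200
a=np.angle((zc**6).sum())
print("vertex angle deg (mod 60):",np.degrees(a)/6)
vis=big.copy();cv2.drawContours(vis,[c],-1,(0,0,255),1);cv2.imwrite("pics/c3v.png",vis)
```

```text
face [102 101 102] post [83 84 78] flat [174 172 175] plate [120  98  70]
bbox (283, 145, 164, 105) 13381.0
centre y,z mm 0.6042000891939286 124.05387560149562 area mm2 240.9433437325589 (exp 280) ext [17.886776 17.069489]
[ 0.65026722 -0.04528019  0.125     ]
centre y,z mm 0.6349019792873727 123.0208168005741 area mm2 244.3869322700433 (exp 280) ext [18.014143 17.191038]
[ 0.65217896 -0.04579244  0.125     ]
[[ 8.  -5.4]
 [-0.4 -9.1]
 [-8.3 -4.9]
 [-8.6  6.4]
 [ 2.2  8.1]
 [ 8.8  5.3]] [ -33.8  -92.6 -149.6  143.4   75.    31.3]
vertex angle deg (mod 60): 26.900058938722847
```

View pics/c3v.png

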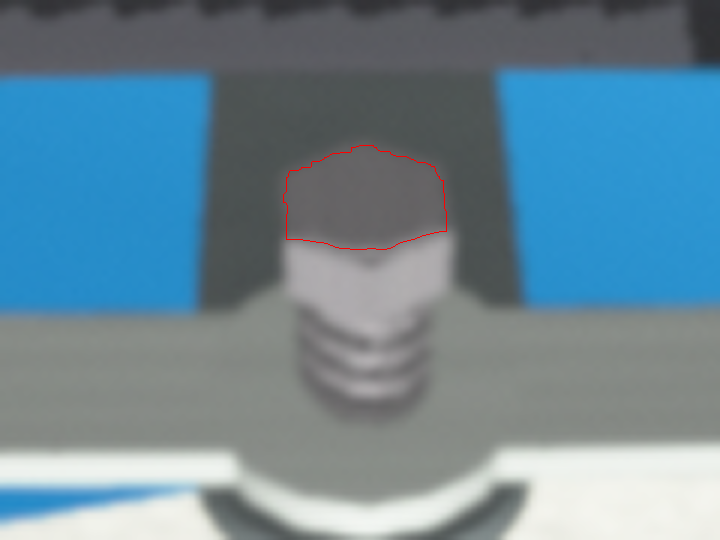

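The roll is about -2.5° and the head is at about (0.655, -0.046, 0.125). I'll work out the approach with the tool tilted to match that roll.

```bash
cat > tgt.py <<'E'
from h import *
yaw=np.radians(-15.);u=np.array([np.cos(yaw),np.sin(yaw),0]);v=np.array([-u[1],u[0],0]);zz=np.array([0,0,1.])
r=np.radians(-2.5);ty=v*np.cos(r)+zz*np.sin(r);tx=-u;tz=np.cross(tx,ty);RT=np.c_[tx,ty,tz]
G=np.array([.6552,-.0460,.125])-.002*u
def go(G,up=0.):
    st=ctrl.get_state();R=Ro.from_rotvec(st["tool_rot"]).as_matrix()
    p=G-(.051+up)*tz;rv=Ro.from_matrix(R.T@RT).as_rotvec(degrees=True)
    print("shift",(R.T@(p-st["position"])*10).round(3),"turn",(rv/90).round(4))
E
python3 -c "
from tgt import *
go(G,.045)"
```

```text
shift [-0.21   0.11   0.139] turn [ 0.0284  0.3104 -0.0126]
```

{"fn": "play_rows", "kwargs": {"increments": [[[-0.05,0.05,0,0.01,0.09,0,0.4],[-0.1,0.11,0.05,0.02,0.18,-0.006,0.3],[-0.21,0.11,0.139,0.028,0.27,-0.013,0.3],[-0.21,0.11,0.139,0.028,0.31,-0.013,0.3],[-0.21,0.11,0.139,0.028,0.31,-0.013,0.3],[-0.21,0.11,0.139,0.028,0.31,-0.013,0.3],[-0.21,0.11,0.139,0.028,0.31,-0.013,0.3]]], "squeeze": 10}}

```text
time: 3.95
position: [0.6528, -0.0406, 0.2202]
tool_rot: [-0.406, -3.11, 0.069]
ft_force: [-0.1, 0.7, 1.2]
grip_width: 0.651
grip_force: 0.0
```

Run:
```python
from tgt import *
go(G,.045);go(G)
st=ctrl.get_state();im=ctrl.get_image("wrist")[:,:,::-1];cv2.imwrite("pics/w4.png",im);np.save("st4.npy",st,allow_pickle=True)
print(st["qd"].round(3),st["grip_width"])
cv2.imwrite("pics/c4.png",cv2.resize(im[150:300,150:350],None,fx=4,fy=4,interpolation=cv2.INTER_CUBIC))
```

```text
shift [-0.018 -0.005 -0.006] turn [-0.0005  0.0008  0.0015]
shift [-0.017 -0.004  0.444] turn [-0.0005  0.0008  0.0015]
[ 0.002 -0.015 -0.     0.007  0.002  0.005  0.002] 0.6505030933307007
```

View pics/c4.png

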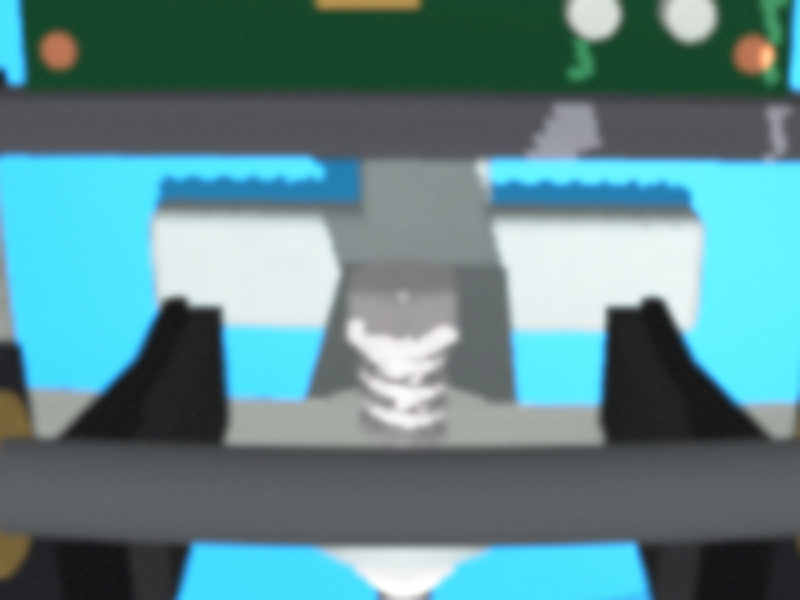

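Both fingers straddle the head: head at crop column ~403, fingers at 222 and 607. The small offset is what the 2.5° slanted descent will take up. I'll check the position along the bolt using the rail edge.

Run:
```python
from tgt import *
st=np.load("st4.npy",allow_pickle=True).item()
H=np.array([.6552,-.0460,.125])
for n,p,z in[("rail edge",(250,189.2),.132),("plate inner edge",(215,246.5),.137)]:
    print(n,(onz("wrist",p,z,st)-H)@u*1000)
```

```text
rail edge -30.16696086485539
plate inner edge 8.586990160275736
```

Both edges put the head about 3 mm nearer the board than my first estimate, so I'll correct for that and go down.

{"fn": "play_rows", "kwargs": {"increments": [[[0,0,0.12,0,0,0,0.3],[0,0,0.24,0,0,0,0.3],[0,0,0.36,0,0,0,0.3],[0,0,0.44,0,0,0,0.3],[0,0,0.44,0,0,0,0.3],[0,0,0.44,0,0,0,0.3]]]}}

```text
time: 4.6
position: [0.6527, -0.0429, 0.1756]
tool_rot: [-0.407, -3.108, 0.068]
ft_force: [0.4, 0.4, -0.0]
grip_width: 0.646
grip_force: 0.0
```

Run:
```python
from tgt import *
go(G-.002*u)
st=ctrl.get_state();im=ctrl.get_image("wrist")[:,:,::-1];cv2.imwrite("pics/w5.png",im);np.save("st5.npy",st,allow_pickle=True)
print(st["ft_force"])
cv2.imwrite("pics/c5.png",cv2.resize(im[150:300,150:350],None,fx=4,fy=4,interpolation=cv2.INTER_CUBIC))
```

```text
shift [ 0.008 -0.001 -0.004] turn [-0.0003 -0.0004  0.001 ]
[ 0.37322557  0.4467368  -0.04374025]
```

View pics/c5.png

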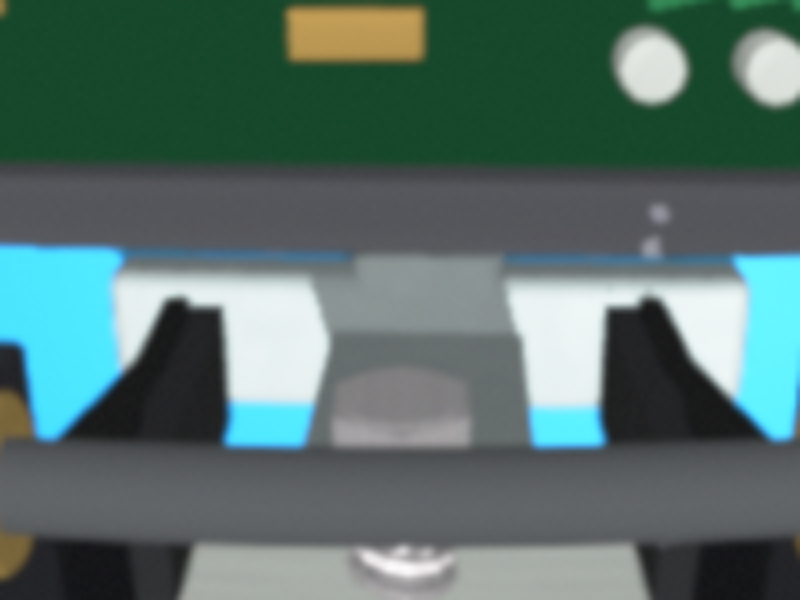

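The head (columns 332–470, centre 401) sits about 2 mm to tool -y of the finger centre (414). The face/flat edge gives a better roll measure, so I'll fit it in both views, with yaw taken from the rail edge.

```bash
cat > roll.py <<'E'
from h import *
def col_edge(im,cols,r0,r1,sign):
    g=cv2.GaussianBlur(cv2.cvtColor(im,cv2.COLOR_BGR2GRAY),(3,3),0).astype(float)
    out=[]
    for c in cols:
        d=sign*np.gradient(g[:,c])[r0:r1];k=int(np.argmax(d))
        if 0<k<len(d)-1 and d[k]>4:
            den=d[k-1]-2*d[k]+d[k+1];out.append((c,r0+k+.5*(d[k-1]-d[k+1])/den))
    return np.array(out)
def run(n,stn,railcols,rr,rsign,hcols,hr,fx):
    im=cv2.imread(n);st=np.load(stn,allow_pickle=True).item()
    e=col_edge(im,railcols,*rr,rsign);P=np.array([onz("wrist",p,.132,st) for p in e])
    k=np.polyfit(P[:,1],P[:,0],1);yaw=-np.arctan(k[0]);print(n,"rail n",len(e),"rows",e[[0,-1],1].round(1),"yaw",np.degrees(yaw).round(2),"res mm",(np.std(P[:,0]-np.polyval(k,P[:,1]))*1e3).round(2))
    e=col_edge(im,hcols,*hr,1);print(e.round(1).tolist())
    for y in(yaw,np.radians(-15.)):
        u=np.array([np.cos(y),np.sin(y),0]);v=np.array([-u[1],u[0],0]);h=np.array([.6523,-.0452,.125])-.0045*u
        X=[]
        for p in e:
            o,d=ray("wrist",p,st);X.append(o+d*((h-o)@u)/(d@u)-h)
        X=np.array(X);Y=np.c_[X@v,X[:,2]]*1e3
        m=(Y[:,0].min()+Y[:,0].max())/2;L=Y[Y[:,0]<m-1.5];R=Y[Y[:,0]>m+1.5]
        a,b=[np.degrees(np.arctan(np.polyfit(Q[:,0],Q[:,1],1)[0])) for Q in(L,R)]
        print("  y %.1f..%.1f z %.1f..%.1f"%(Y[:,0].min(),Y[:,0].max(),Y[:,1].min(),Y[:,1].max()),"slopes",round(a,1),round(b,1),"roll",round((a+b)/2,1))
run("pics/w3.png","st3.npy",list(range(206,230))+list(range(288,312)),(157,168),1,range(249,275),(184,198),0)
run("pics/w5.png","st5.npy",list(range(156,176))+list(range(300,330)),(208,218),1,range(235,267),(246,260),0)
E
python3 roll.py
```

```text
pics/w3.png rail n 48 rows [161.9 161.3] yaw -14.77 res mm 0.09
[[249.0, 189.8], [250.0, 189.9], [251.0, 190.2], [252.0, 190.5], [253.0, 190.5], [254.0, 190.8], [255.0, 191.1], [256.0, 191.4], [257.0, 191.4], [258.0, 191.4], [259.0, 191.1], [260.0, 194.0], [261.0, 194.2], [262.0, 194.2], [263.0, 193.8], [264.0, 191.1], [265.0, 191.2], [266.0, 190.7], [267.0, 190.4], [268.0, 190.1], [269.0, 189.9], [270.0, 189.6], [271.0, 189.1], [272.0, 188.8], [273.0, 188.5], [274.0, 188.3]]
  y -7.5..8.6 z 6.2..11.5 slopes 14.1 -22.4 roll -4.1
  y -7.5..8.5 z 6.2..11.5 slopes 13.9 -22.6 roll -4.4
pics/w5.png rail n 25 rows [210.9 209. ] yaw -12.97 res mm 0.1
[[235.0, 254.6], [236.0, 254.8], [237.0, 255.0], [238.0, 255.0], [239.0, 254.8], [240.0, 254.9], [241.0, 254.9], [242.0, 255.2], [243.0, 255.2], [244.0, 255.3], [245.0, 255.2], [246.0, 255.3], [247.0, 255.4], [248.0, 255.3], [249.0, 255.3], [250.0, 255.1], [251.0, 255.0], [252.0, 255.1], [253.0, 255.5], [254.0, 255.3], [255.0, 255.1], [256.0, 255.1], [257.0, 255.0], [258.0, 255.2], [259.0, 254.8], [260.0, 254.5], [261.0, 254.8], [262.0, 254.7], [263.0, 254.8], [264.0, 254.4], [265.0, 254.2], [266.0, 254.0]]
  y -7.2..8.8 z 7.3..8.8 slopes 6.6 -9.9 roll -1.6
  y -7.3..8.6 z 6.7..8.7 slopes 2.9 -13.5 roll -5.3
```

Roll estimates run from -2.5° to about -4.5°; I'll use about -3.5°. I'll correct the roll and centring, then close gently.

{"fn": "play_rows", "kwargs": {"increments": [[[0,-0.01,0,0.011,0,0,0],[0,-0.01,0,0.011,0,0,-0.3],[0,-0.01,0,0.011,0,0,-0.45],[0,-0.01,0,0.011,0,0,-0.45]]], "squeeze": 6}}

```text
time: 5.05
position: [0.6526, -0.0438, 0.1761]
tool_rot: [-0.406, -3.106, 0.096]
ft_force: [-0.4, -0.5, -0.6]
grip_width: 0.374
grip_force: 0.0
```

{"fn": "play_rows", "kwargs": {"increments": [[[0,0,0,0,0,0,-1],[0,0,0,0,0,0,-1],[0,0,0,0,0,0,-1],[0,0,0,0,0,0,-1]]], "squeeze": 6}}

```text
time: 5.45
position: [0.6525, -0.0437, 0.1759]
tool_rot: [-0.406, -3.106, 0.095]
ft_force: [-0.1, 2.0, -0.1]
grip_width: 0.205
grip_force: 6.0
```

Run:
```python
from tgt import *
st=ctrl.get_state();f=st["ft_force"];print(st["grip_width"]*87,st["grip_force"],"u",f@u,"v",f@v,"z",f[2],"pos u",(st["position"]-G)@u,"v",(st["position"]-G)@v,st["torque"]);go(G-.002*u)
```

```text
17.81207246615579 5.9998630195332225 u -0.624701056222305 v 1.9009773176119804 z -0.09222015919037863 pos u -0.001172783101007915 v 0.0015230343581866975 [ 0.29043327 -0.26499408  0.033155  ]
shift [ 0.008  0.007 -0.001] turn [-0.0112 -0.0001  0.0011]
```

Both pads are on the flats (17.8 mm). I'll firm up the grip, then press.

{"fn": "play_rows", "kwargs": {"increments": [[[0,0.003,0,0,0,0,-1],[0,0.003,0,0,0,0,-1],[-0.02,0.003,0,0,0,0,-1],[-0.04,0.003,0,0,0,0,-1],[-0.06,0.003,0,0,0,0,-1],[-0.06,0.003,0,0,0,0,-1],[-0.06,0.003,0,0,0,0,-1]]], "squeeze": 45}}

```text
time: 6.15
position: [0.6577, -0.045, 0.1758]
tool_rot: [-0.406, -3.103, 0.096]
ft_force: [-5.2, 0.7, 2.6]
grip_width: 0.199
grip_force: 45.0
```

```bash
cat > s.py <<'E'
from tgt import *
st=ctrl.get_state();f=st["ft_force"];print(st["grip_width"]*87,st["grip_force"],"u",f@u,"v",f@v,"z",f[2],"pos u",(st["position"]-G)@u,"v",(st["position"]-G)@v,st["torque"]);go(G-.002*u)
E
python3 s.py
```

```text
17.321459427558125 44.98319742211606 u -5.22360005758623 v -0.6367180985949455 z 2.582132092486419 pos u 0.004140055463898038 v 0.0015725413184862532 [ 0.27673919  0.91483049 -0.04234294]
shift [ 0.061  0.007 -0.001] turn [-0.0118 -0.0015  0.0011]
```

The head has moved 5.3 mm at 5.2 N, which matches the spring. I'll continue to the stop.

{"fn": "play_rows", "kwargs": {"increments": [[[-0.015,0,0,0,0,0,-1],[-0.03,0,0,0,0,0,-1],[-0.04,0,0,0,0,0,-1],[-0.04,0,0,0,0,0,-1],[-0.04,0,0,0,0,0,-1]]]}}

```text
time: 6.65
position: [0.6607, -0.0458, 0.1758]
tool_rot: [-0.405, -3.101, 0.096]
ft_force: [-8.2, 0.8, 5.3]
grip_width: 0.194
grip_force: 45.0
```

```bash
python3 s.py
```

```text
16.86369911145538 44.982948621036485 u -8.073070329025985 v -1.3791332118181554 z 5.296810352198149 pos u 0.0072186270419518275 v 0.001653316733589185 [ 0.27075934  1.52073075 -0.09682984]
shift [ 0.092  0.006 -0.001] turn [-0.0122 -0.0029  0.0013]
```

{"fn": "play_rows", "kwargs": {"increments": [[[-0.01,0,-0.003,0,0,0,-1],[-0.02,0,-0.003,0,0,0,-1],[-0.02,0,-0.003,0,0,0,-1],[-0.02,0,-0.003,0,0,0,-1]]]}}

```text
time: 7.05
position: [0.661, -0.0458, 0.1758]
tool_rot: [-0.404, -3.097, 0.097]
ft_force: [-12.4, 1.5, 7.8]
grip_width: 0.195
grip_force: 45.0
```

```bash
python3 s.py
```

```text
16.98528181624244 44.98722815711517 u -12.348262009336299 v -1.8004530519039363 z 7.7546232171597795 pos u 0.007546334826407749 v 0.0017145237112749085 [ 0.39480522  2.53897167 -0.14701569]
shift [ 0.095  0.005 -0.001] turn [-0.0128 -0.0055  0.0016]
```

Commanding 2 mm more gave only 0.3 mm of motion, and the force rose from 8 to 12 N. After about 8.4 mm of travel, that is the hard stop. One numeric check that the head hasn't slipped in the pads:

```bash
python3 - <<'E'
from roll import col_edge
from tgt import *
st=ctrl.get_state();im=np.ascontiguousarray(ctrl.get_image("wrist")[:,:,::-1]);cv2.imwrite("pics/w6.png",im)
e=col_edge(im,range(236,275,2),245,261,1);print(e.round(1).tolist())
e=col_edge(im,range(232,275,6),205,240,-1);print(e.round(1).tolist())
o=cv2.imread("pics/w5.png");b=[cv2.cvtColor(x,cv2.COLOR_BGR2GRAY) for x in(o,im)]
print(b[0][225:262:2,251],b[1][225:262:2,254])
E
python3 s.py
```

```text
pics/w3.png rail n 48 rows [161.9 161.3] yaw -14.77 res mm 0.09
[[249.0, 189.8], [250.0, 189.9], [251.0, 190.2], [252.0, 190.5], [253.0, 190.5], [254.0, 190.8], [255.0, 191.1], [256.0, 191.4], [257.0, 191.4], [258.0, 191.4], [259.0, 191.1], [260.0, 194.0], [261.0, 194.2], [262.0, 194.2], [263.0, 193.8], [264.0, 191.1], [265.0, 191.2], [266.0, 190.7], [267.0, 190.4], [268.0, 190.1], [269.0, 189.9], [270.0, 189.6], [271.0, 189.1], [272.0, 188.8], [273.0, 188.5], [274.0, 188.3]]
  y -7.5..8.6 z 6.2..11.5 slopes 14.1 -22.4 roll -4.1
  y -7.5..8.5 z 6.2..11.5 slopes 13.9 -22.6 roll -4.4
pics/w5.png rail n 25 rows [210.9 209. ] yaw -12.97 res mm 0.1
[[235.0, 254.6], [236.0, 254.8], [237.0, 255.0], [238.0, 255.0], [239.0, 254.8], [240.0, 254.9], [241.0, 254.9], [242.0, 255.2], [243.0, 255.2], [244.0, 255.3], [245.0, 255.2], [246.0, 255.3], [247.0, 255.4], [248.0, 255.3], [249.0, 255.3], [250.0, 255.1], [251.0, 255.0], [252.0, 255.1], [253.0, 255.5], [254.0, 255.3], [255.0, 255.1], [256.0, 255.1], [257.0, 255.0], [258.0, 255.2], [259.0, 254.8], [260.0, 254.5], [261.0, 254.8], [262.0, 254.7],
[... 277 characters left out ...]
3], [252.0, 254.2], [254.0, 254.1], [256.0, 254.4], [258.0, 254.8], [260.0, 254.5], [262.0, 254.5], [264.0, 254.5], [266.0, 254.0], [268.0, 253.6], [270.0, 253.0]]
[[232.0, 226.6], [238.0, 225.9], [244.0, 224.9], [250.0, 225.1], [256.0, 225.1], [262.0, 225.2], [268.0, 225.9], [274.0, 226.1]]
[145 144 143 142 122 107 108 108 116 127 129 129 128 129 128 137 147 152
 127] [125 106 105 105 104 104 103 103 116 125 126 126 125 126 127 143 144 155
 124]
17.360232905410662 44.98721945565194 u -12.351909925553151 v -1.1069806492544434 z 8.256993295284607 pos u 0.007551061761777439 v 0.0017254061120197477 [ 0.39148392  2.5230656  -0.13640813]
shift [ 0.096  0.005 -0.001] turn [-0.0128 -0.0055  0.0016]
```

The head stayed put in the pads: its edge moved under 1 px, about 0.5 mm. It is home with 12 N of push against the 7 N spring and 45 N of grip, so I'm handing in while still holding.

```bash
python3 -c "
from bench import ctrl
print(ctrl.close_job())"
```

```text
the job is handed in; nothing more can be done
None
```

The bolt head is gripped on both flats at 45 N and pressed to its hard stop after about 8 mm of travel with 12 N of push, and I handed the job in still holding it. I set the gripper's tilt from an estimated bolt roll of about -3.5° (good to roughly 1–2°), so closing may have turned the bolt by up to that much.

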